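# Push a soap log out of its tube mould and set it on the curing stand

## Task

The purple soap log in the clear tube mould has set. Take the wooden pusher and push the log through the mould from the open end until it lies fully out on the two rails at the other end, then lay the pusher down flat on the table and set the log lengthwise on the rails of the empty curing stand. Do not drop the log or the pusher, and leave the yellow log and the other things on the table alone.

Things in the scene. Friction and masses are not known exactly. Their poses are not given: they have to be found in the camera images.
- mould: unmoulding bench, fixed: dark wooden base 285 x 90 x 16 mm with a clear straight tube (bore 47, outside 55, length 120 mm) strapped level in two wooden saddles (84 mm wide, 59 mm high; straps and wing nuts to 93 mm). Origin on the table under mid tube; x = push direction along the bore, z up. Bore axis 64 mm above the table; tube from x = -60 (open entry) to +60 mm. Base from x = -65 to 220 mm
- bore_in (a point): centre of the tube's entry mouth (the end without rails, nothing stands in front of it); x along the push direction, z up
- bore_out (a point): centre of the tube's exit mouth, 120 mm beyond bore_in; x along the push direction. From here two level rails (10 mm round, 28 mm between centres, axes 38 mm above the table) run on for 145 mm to a stop board 56 mm high; a log on them has its axis 61.5 mm above the table and can be taken from above, nothing beside it
- log: the purple soap log: plain cylinder 44 mm in diameter, 90 mm long, 0.1 to 0.2 kg, at first lying loose inside the tube near mid length, both ends inside; slides with plain friction of about 1 N, so it stops when the push stops. Origin at its centre; x along its length (it may roll about x)
- pusher: wooden pusher, 200 mm long, 0.11 kg, loose on the table: round head 40 mm in diameter, 12 mm thick; square shaft 22 mm wide; dark palm block 40 x 40 x 25 mm. Origin on its axis at mid length, x towards the head: face at x = +100, shaft from +88 to -75, block from -75 to -100 mm. Lying flat, its axis is 20 mm above the table, the shaft's underside 9 mm
- pusher_face (a point): centre of the front face of the pusher's head
- stand_empty: the empty curing stand, fixed: dark wooden foot 150 x 70 x 12 mm with two level rails (10 mm round, 136 mm long, 28 mm between centres, axes 30 mm above the table). Origin on the table under its centre; x along the rails, z up
- stand_empty_bed (a point): where the centre of a log lies when it rests midway on the rails of the empty stand, 53 mm above the table; x along the rails
- stand_full: the other curing stand, same shape, already carrying the yellow log; fixed
- old_log: the yellow soap log on the other stand, 44 mm in diameter and 90 mm long, to be left where it is; origin at its centre, x along its length
- jug: glass measuring jug, 170 mm high, 124 mm across the rim, handle reaching 106 mm from the axis along its y; bystander; origin at the centre of its foot
- pump: pump bottle, 60 mm in diameter, 185 mm high; bystander; origin at the centre of its foot
- towels: white pack of paper towels, 100 x 230 x 85 mm high, long along its y; bystander; origin at the centre of its underside

How it is judged:
By the outcome, as a careful person would: the job done as asked, in the order asked, and still so for the second after the job is handed in, with the robot touching nothing.
It also fails if it takes over 72 s, if anything falls off the work surface, if the arm or the gripper's body presses on something with over 40 N, if the wrist force passes 120 N, or if a joint passes its speed limit or range.

## Robot

A 6-joint arm with a two-finger parallel gripper is mounted at the origin on the work surface. World frame = base frame: x ahead of the robot, y to its left, z up, the work surface at z = 0. Lengths are in mm, angles in rad, forces in N, time in s.
With the tool pointing down it reaches from about 400 to 925 mm from the base axis. Payload 12.5 kg.
Tool frame: the origin (TCP) lies between the finger pads; the fingertips stand 11 mm ahead of it and the grasp point (between the pads) lies 8 mm behind it; x points along the fingers, y is the direction in which the jaws open and shut, and the axes are right-handed (so a half turn about x gives the same grasp; the last joint's range is limited). The gripper opens to 95 mm and grips with 3 to 60 N. Pads are 20 mm wide; open, the fingers measure 119 mm over their backs; the gripper's body (75 mm by 180 mm) begins 59 mm behind the grasp point.
Start: joints at [1.239, 0.491, 1.559, -0, 1.092, -0.106], TCP at [139.91, 609.156, 225.661] pointing down, gripper open.
Joint ranges: [-3.1, 3.1], [-0.84, 2.19], [0.05, 2.79], [-1.13, 4.28], [0.06, 2.93], [-2.69, 2.69]. Speed limits (rad/s): [2.22, 2.22, 2.79, 3.14, 3.14, 3.14].

## Interface

Orientations are given as a unit quaternion [x, y, z, w].
In Python, from station import r gives the robot as it stands.
- The arm moves only by the tool carry_out, never from a script. Its arguments are lists of equal length, an entry for each row: "dp": the shift along the world's x, y, z in mm, a list of three; "yaw": the turn about the world's z in degrees; "claw": the opening, from 0 (shut) to 1 (fully open). In form: {"dp": [[dx, dy, dz], ...], "yaw": [yaw, ...], "claw": [claw, ...]}. A call has exactly 8 rows; each row is the pose to reach, as a shift and turn from the pose commanded when the call began; what a row does not reach only later rows make up. A row lasts 1/12 s, in which the tool goes at most 41.7 mm and 7.16 degrees, less where a joint would pass 70% of its speed; a pose out of reach is approached as far as the arm can. A call with a gripper value outside its range is refused whole. The fingers move at their own pace and stop on an object; the grip force is fixed at half the most. Time passes only in rows, so rows that repeat a pose let the fingers close, or fill a call up. It gives the time, the measured TCP pose, the force and the opening at its end, in the units of the state.
- r.state(): the state, without advancing time (a new reading comes with each control period).
- r.camera(name): name is "scene" or "side" or "wrist"; returns a dict with "frame" (420x560x3 uint8, red, green, blue), "z_map" (420x560 float32, mm along the optical axis (not along the pixel's ray), 0 where there is no reading), "fx", "fy", "cx", "cy" (pixels), "dist_coeffs" ([k1, k2, p1, p2, k3] as OpenCV has them; the pictures are not rectified), "position" and "attitude" of the camera in the world; the wrist camera has in their place "T_tool_cam" (4x4, takes a point from camera to tool coordinates, whose origin is the TCP and whose axes are the tool frame's). Camera axes: x right, y down, z forward; pixel columns grow to the right and rows downward; lengths in mm; the calibration is good to about 2 mm. A picture is of the moment at which its call begins: read the wrist's pose just before it.
- r.sign_off(): hands the job in, once; it reports no verdict.
Trained networks look in the newest picture that a camera, given by its name, has taken for a name from the list of things; names that differ only in an ending like _2 or _b are one class to them, and where a whole thing is asked for, a point or a joint stands for the part that bears it (a point fixed in the world has none). Each returns a list of dicts, best first, with "confidence" (0 to 1); they miss things now and then, are a little off and sometimes report something else, mostly with a low value. They report only what shows in the picture. A call takes as long as a camera call.
- r.spot_in(camera, label): "extent" ([left, top, width, height] in pixels, round what is visible of it).
The state is a dict: "time_s": time; "joint_positions": joint angles; "qd": joint speeds; "joint_efforts": joint torques, N m; "ee_pos": TCP position; "tcp_rot": TCP orientation; "ft_force": force on the tool from outside, world axes, zero at the start; "moment": the same for the moment, N m; "width": finger opening in mm.
Only numpy, scipy, OpenCV 4.12 (cv2) and the standard library are available. Lean on these libraries where they do the work, as an engineer would, in place of code of your own. Each camera call takes 0.05 s, during which the arm holds its last target.

## Working session

There is one attempt and no reset: what is moved stays moved. The work goes in short steps, Python scripts to look and compute and a tool call to move; the robot and the scene stay as the last step left them, time stands still between calls to the robot, and variables do not carry over. Pictures are saved under pics/ and viewed, and the job is handed in when it is done.

Besides the shell and the picture viewer there is one more tool, called after "Request:" by a JSON object that holds its "fn" and its "kwargs", one argument or row to a line. carry_out: Moves the arm, as the interface text tells. Its arguments: {"type":"object","properties":{"dp":{"type":"array"},"yaw":{"type":"array"},"claw":{"type":"array"}},"required":["dp","yaw","claw"]}

```bash
ls; mkdir -p pics; python3 - <<'E'
from station import r
import cv2
s=r.state(); print({k:(v if not hasattr(v,'__len__') else [round(float(x),3) for x in v]) for k,v in s.items()})
for n in ['scene','side','wrist']:
    c=r.camera(n); cv2.imwrite(f'pics/{n}0.png',c['frame'][:,:,::-1])
    print(n,{k:c[k] for k in c if k not in('frame','z_map')})
    if n!='wrist':
        for l in ['mould','log','pusher','stand_empty','stand_full','old_log','jug','pump','towels','bore_in','pusher_face']:
            try: print(l,[(d['extent'],round(d['confidence'],2)) for d in r.spot_in(n,l)][:3])
            except Exception as e: print(l,e)
E
```

```text
pics
{'time_s': 0.0, 'joint_positions': [1.239, 0.492, 1.559, -0.0, 1.092, -0.106], 'qd': [0.003, -0.0, -0.001, -0.0, -0.0, 0.001], 'joint_efforts': [-0.001, -61.263, -25.818, 0.069, 0.048, -0.0], 'ee_pos': [139.837, 608.926, 225.067], 'tcp_rot': [0.079, 0.703, -0.08, 0.703], 'ft_force': [-0.373, -0.446, -1.202], 'moment': [0.005, 0.01, -0.004], 'width': 95.53464757955912}
scene {'fx': 385.0666585493497, 'fy': 385.0666585493497, 'cx': 273.1050107097136, 'cy': 210.80571323136647, 'dist_coeffs': array([-0.09716109,  0.        ,  0.        ,  0.        ,  0.        ]), 'position': array([1345.07650181,  135.11212444,  584.26231335]), 'attitude': array([ 0.54250721,  0.68639372, -0.37078853, -0.31155328])}
mould [([264.8, 185.7, 108.1, 51.1], 0.67)]
log []
pusher [([135.0, 231.5, 80.8, 19.3], 0.69)]
stand_empty [([345.4, 259.3, 72.3, 42.6], 0.89), ([261.4, 187.8, 112.1, 50.0], 0.22)]
stand_full [([236.0, 244.1, 67.0, 28.0], 0.7)]
old_log [([247.8, 238.0, 44.6, 15.3], 0.65)]
jug [([422.1, 170.2, 61.6, 81.3], 0.95)]
pump [([443.2, 199.7, 41.8, 81.0], 0.6), ([132.5, 231.3, 82.1, 20.5], 0.31
[... 819 characters left out ...]
75)]
pump [([159.9, 316.6, 48.3, 86.2], 0.56)]
towels []
bore_in [([277.4, 191.1, 51.2, 115.7], 0.56)]
pusher_face [([255.2, 142.7, 12.9, 46.8], 0.87)]
wrist {'fx': 361.8384229268726, 'fy': 361.8384229268726, 'cx': 283.74014466076915, 'cy': 214.89450258760635, 'dist_coeffs': array([0.00685489, 0.        , 0.        , 0.        , 0.        ]), 'T_tool_cam': array([[-5.40384287e-04, -2.78615314e-01,  9.60402632e-01,
        -1.58401098e+02],
       [ 9.99999303e-01,  8.57467183e-04,  8.11417392e-04,
        -5.56370977e-01],
       [-1.04958705e-03,  9.60402401e-01,  2.78614657e-01,
        -7.84956432e+01],
       [ 0.00000000e+00,  0.00000000e+00,  0.00000000e+00,
         1.00000000e+00]])}
```

```bash
python3 - <<'E'
import cv2
for n in ['scene','side']:
    i=cv2.imread(f'pics/{n}0.png'); cv2.imwrite(f'pics/{n}0b.png',cv2.resize(i,(800,600),interpolation=cv2.INTER_CUBIC))
i=cv2.imread('pics/scene0.png')[150:320,80:500]; cv2.imwrite('pics/scene0c.png',cv2.resize(i,(800,324),interpolation=cv2.INTER_CUBIC))
E
```

```text
(no output)
```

View pics/scene0b.png

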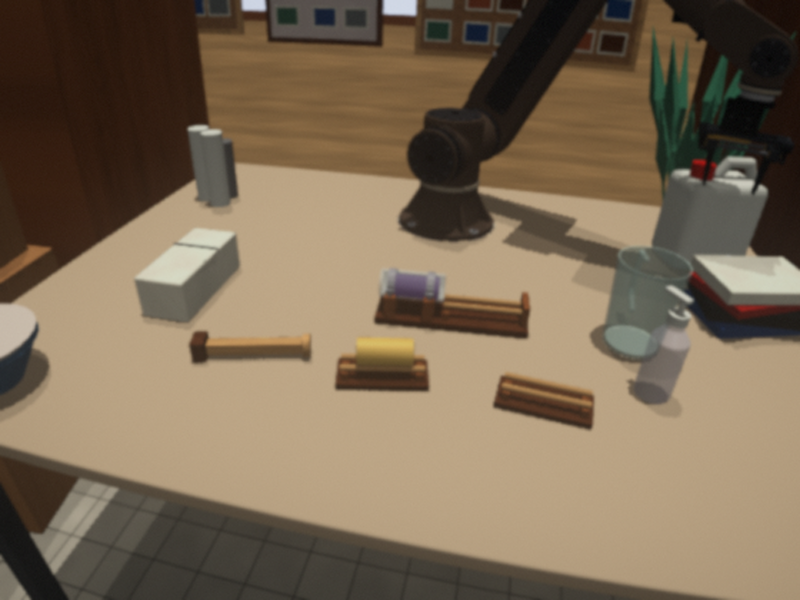

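View pics/side0b.png

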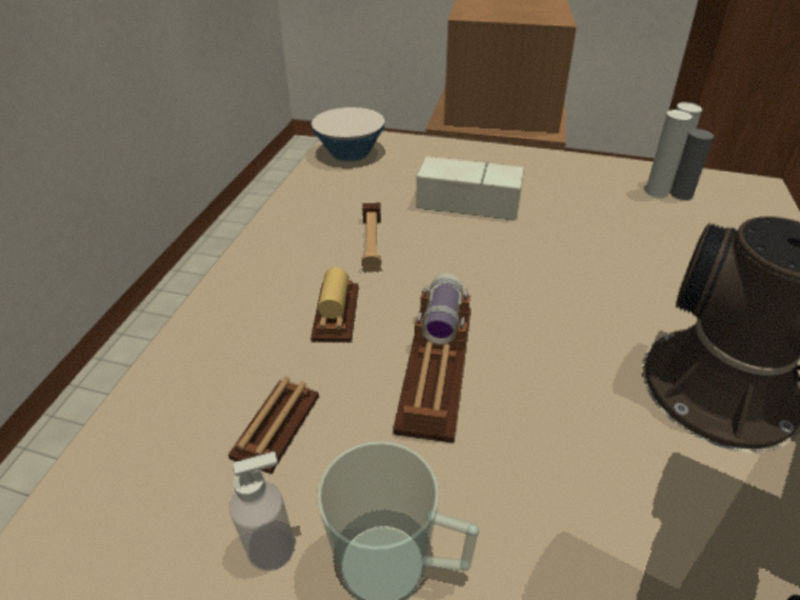

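View pics/scene0c.png

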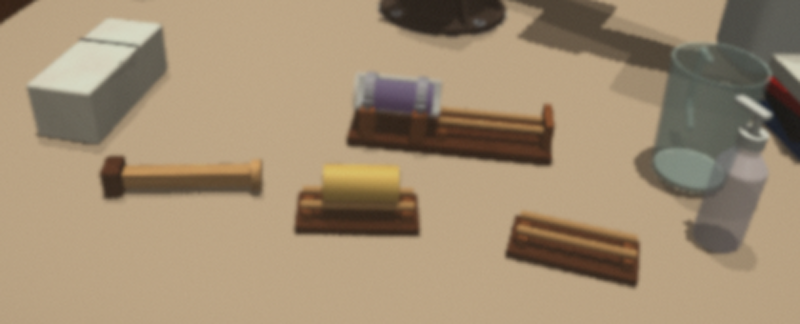

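View pics/wrist0.png

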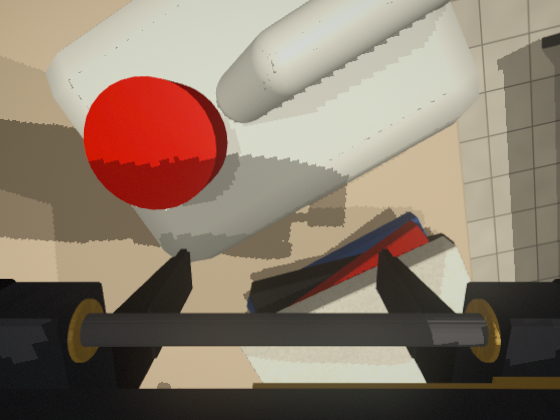

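The scene view shows the bench with the entry at left (-y), rails to the right (+y), the pusher lying with its head to +y, the empty stand next to the pump and jug. Now I'll measure from depth.

```bash
cat > h.py <<'E'
import numpy as np, cv2
from scipy.spatial.transform import Rotation as R
def K(c): return np.array([[c['fx'],0,c['cx']],[0,c['fy'],c['cy']],[0,0,1.]])
def pose(c,s=None):
    if 'T_tool_cam' in c:
        T=np.eye(4);T[:3,:3]=R.from_quat(s['tcp_rot']).as_matrix();T[:3,3]=s['ee_pos'];return T@c['T_tool_cam']
    T=np.eye(4);T[:3,:3]=R.from_quat(c['attitude']).as_matrix();T[:3,3]=c['position'];return T
def cloud(c,s=None):
    h,w=c['z_map'].shape
    u,v=np.meshgrid(np.arange(w),np.arange(h))
    p=cv2.undistortPoints(np.stack([u.ravel(),v.ravel()],1).astype(np.float64)[:,None],K(c),np.array(c['dist_coeffs']))[:,0]
    z=c['z_map'].ravel()
    P=np.c_[p*z[:,None],z]
    T=pose(c,s); W=P@T[:3,:3].T+T[:3,3]; W[z<=0]=np.nan
    return W.reshape(h,w,3)
def topix(c,W,s=None):
    T=np.linalg.inv(pose(c,s)); P=np.atleast_2d(W)@T[:3,:3].T+T[:3,3]
    q,_=cv2.projectPoints(P,np.zeros(3),np.zeros(3),K(c),np.array(c['dist_coeffs'])); return q[:,0]
def tyaw(s):
    y=R.from_quat(s['tcp_rot']).as_matrix()[:,1]; return np.degrees(np.arctan2(y[1],y[0]))
E
python3 - <<'E'
from h import *; from station import r
np.set_printoptions(precision=1,suppress=True)
s=r.state(); print('toolyaw',tyaw(s))
for n in ['scene','side']:
    c=r.camera(n); W=cloud(c)
    f=W.reshape(-1,3); col=c['frame'].reshape(-1,3)
    tb=(np.abs(f[:,2])<15); print(n,'table z median',np.median(f[tb,2]))
    for l in ['mould','pusher','stand_empty','stand_full','old_log','jug','pump','towels']:
        d=r.spot_in(n,l)
        if not d: continue
        x,y,w,h=[int(q) for q in d[0]['extent']]
        b=W[y-4:y+h+5,x-4:x+w+5].reshape(-1,3); b=b[np.isfinite(b[:,2])&(b[:,2]>7)]
        rc=cv2.minAreaRect(b[:,:2].astype(np.float32))
        print(l,len(b),'rect',np.array(rc[0]),np.array(rc[1]),round(rc[2],1),'z pct',np.percentile(b[:,2],[5,50,95,100]))
E
```

```text
toolyaw 77.06400503481518
scene table z median 0.5371521851122907
mould 3353 rect [535.7  83.9] [231.4 288.7] 10.9 z pct [12.  36.7 90.7 95.2]
pusher 1133 rect [ 668.9 -243.1] [ 42.1 200.6] 13.9 z pct [11.7 29.6 40.2 42.5]
stand_empty 1692 rect [669.7 244.5] [150.4  70.2] 84.9 z pct [ 9.9 13.4 35.3 38.6]
stand_full 1133 rect [ 668.9 -243.1] [ 42.1 200.6] 13.9 z pct [11.7 29.6 40.2 42.5]
old_log 1033 rect [660.7 -11.5] [ 51.5 114.9] 13.8 z pct [30.7 60.6 75.4 77.7]
jug 4821 rect [334.7 477.6] [157.1 593.3] 67.9 z pct [ 24.4 115.8 169.4 187.7]
pump 3198 rect [427.5 454.8] [120.2 405.7] 69.2 z pct [ 18.2  99.5 165.4 187.7]
towels 3080 rect [ 492.7 -452.3] [232.  104.3] 0.4 z pct [14.1 73.6 85.9 89.3]
side table z median 0.8184609079453935
mould 989 rect [661.6 -17.8] [ 70.2 142.4] 13.3 z pct [11.7 53.2 75.4 78.3]
pusher 493 rect [ 660.6 -242.9] [ 38.5 204.4] 15.7 z pct [12.  31.8 41.7 44.5]
stand_empty 2219 rect [634.5 306. ] [134.3 284.7] 26.3 z pct [ 10.7  22.  185.7 187.8]
stand_full 1222 rect [660.8 -14.7] [ 70.9 152.1] 12.8 z pct [10.8 31.2 75.  78.3]
old_log 933 rect [661.6 -17.9] [ 70.2 142.2] 13.3 z pct [11.7 56.2 75.5 78.3]
jug 8098 rect [453.1 337.6] [162.3 257.6] 14.7 z pct [ 15.3 110.8 170.1 174. ]
pump 2817 rect [630.9 368.8] [ 80.2 189. ] 28.1 z pct [ 12.4 109.  185.3 187.8]
towels 2568 rect [ 488.6 -451.4] [228.7 107.2] 0.9 z pct [13.9 72.6 88.3 91.6]
```

```bash
python3 - <<'E'
from h import *; from station import r
np.set_printoptions(precision=1,suppress=True)
cl={}
for n in ['scene','side']:
    c=r.camera(n); W=cloud(c).reshape(-1,3); cl[n]=W[np.isfinite(W[:,2])]
def reg(W,x0,x1,y0,y1,z0,z1): 
    return W[(W[:,0]>x0)&(W[:,0]<x1)&(W[:,1]>y0)&(W[:,1]<y1)&(W[:,2]>z0)&(W[:,2]<z1)]
def show(l,b):
    if len(b)<5: print(l,len(b));return
    rc=cv2.minAreaRect(b[:,:2].astype(np.float32)); print(l,len(b),np.array(rc[0]),np.array(rc[1]),round(rc[2],1),'xyrange',b.min(0),b.max(0))
for n,W in cl.items():
    print(n)
    show('mould all',reg(W,420,610,-80,260,8,120))
    show('mould base',reg(W,420,610,-80,260,10,19))
    show('mould rails',reg(W,420,610,60,230,36,46))
    b=reg(W,420,610,60,230,40,46)
    show('mould hi',reg(W,420,610,-100,260,85,120))
    show('stand',reg(W,600,730,150,310,7,60))
    show('standrails',reg(W,600,730,150,310,30,60))
    show('pusher',reg(W,600,730,-360,-130,7,60))
    show('pusher head/block',reg(W,600,730,-360,-130,34,60))
    show('pump',reg(W,560,730,310,460,60,200))
    show('jug',reg(W,300,600,260,460,60,200))
E
```

```text
scene
mould all 3137 [465.5  73.1] [ 88.1 284.4] 3.6 xyrange [420.  -70.6   8. ] [518.1 216.7  96.3]
mould base 1284 [465.5  73. ] [ 88.  284.6] 3.4 xyrange [420.2 -70.6  10.1] [517.  216.7  19. ]
mould rails 400 [463.4 135.3] [ 60.1 150.1] 8.7 xyrange [423.4  60.5  36.2] [482.6 213.8  45.9]
mould hi 351 [472.9  -3.7] [ 39.7 119.4] 3.3 xyrange [450.7 -63.9  85.1] [495.3  56.7  96.3]
stand 1616 [669.6 241.4] [144.5  69. ] 82.6 xyrange [626.2 167.    7. ] [710.6 309.9  37.8]
standrails 469 [668.5 243.9] [134.5  38.8] 85.4 xyrange [644.5 175.7  30. ] [692.8 309.6  37.8]
pusher 1134 [ 665.1 -244.1] [ 40.4 200.6] 16.6 xyrange [ 623.8 -345.1    7.2] [ 711.3 -143.8   43.9]
pusher head/block 163 [ 662.5 -245.5] [ 40.1 198.7] 18.6 xyrange [ 627.1 -345.1   34.1] [ 710.1 -145.1   43.9]
pump 1248 [604.6 417.4] [61.2 50.9] 59.7 xyrange [568.8 391.5  60. ] [630.4 451.3 187.5]
jug 2711 [497.9 403.1] [113.  204.2] 89.6 xyrange [395.8 346.8  60. ] [599.9 460.  187.5]
side
mould all 3906 [461.4  72.8] [ 88.  286.6] 2.0 xyrange [420.  -71.9   8.1] [509.6 217.   95.5]
mould base 1296 [463.5  72.6] [ 86.9 288.8] 0.1 xyrange [420.  -71.9  10. ] [507. 217.  19.]
mould rails 503 [449.8 137.3] [ 57.  154.6] 0.1 xyrange [421.2  60.   36. ] [478.3 214.6  46. ]
mould hi 545 [464.6  -4.7] [ 43.6 123.5] 4.2 xyrange [440.7 -66.6  85. ] [489.   58.   95.5]
stand 1734 [664.  241.5] [141.8  71.9] 83.6 xyrange [622.8 173.5   7. ] [706.  309.9  39.1]
standrails 532 [664.8 244.2] [134.6  39.2] 84.5 xyrange [639.9 176.1  30. ] [690.3 309.7  39.1]
pusher 489 [ 660.6 -243.1] [ 38.5 201.5] 15.8 xyrange [ 615.8 -340.8    7.1] [ 705.4 -141.8   43.8]
pusher head/block 129 [ 659.  -244.1] [ 37.5 200.9] 16.6 xyrange [ 621.4 -340.8   34. ] [ 705.4 -144.5   43.8]
pump 1980 [590.9 424.7] [63.7 52. ] 37.5 xyrange [565.  393.   60.1] [624.9 453.1 188.3]
jug 6823 [475.1 402.1] [115.8 249.7] 90.0 xyrange [350.3 344.2  60. ] [600.  460.  188.3]
```

Request:
{"fn": "carry_out", "kwargs": {
  "dp": [
    [20, -20, 30],
    [50, -45, 50],
    [80, -75, 75],
    [110, -105, 75],
    [140, -140, 75],
    [175, -170, 75],
    [205, -205, 75],
    [230, -240, 75]
  ],
  "yaw": [-7, -14, -21, -28, -35, -42, -49, -56],
  "claw": [1, 1, 1, 1, 1, 1, 1, 1]
}}

```text
time_s: 2.92
ee_pos: [356.6, 386.4, 300.8]
tcp_rot: [0.402, 0.582, -0.402, 0.582]
ft_force: [1.5, 0.0, 0.5]
width: 94.9
```

Request:
{"fn": "carry_out", "kwargs": {
  "dp": [
    [15, -40, 0],
    [30, -80, 0],
    [45, -120, 0],
    [60, -160, 0],
    [75, -200, 0],
    [85, -240, 0],
    [95, -280, 0],
    [95, -320, 0]
  ],
  "yaw": [-5, -10, -15, -18, -18, -18, -18, -18],
  "claw": [1, 1, 1, 1, 1, 1, 1, 1]
}}

```text
time_s: 3.58
ee_pos: [451.2, 68.4, 300.8]
tcp_rot: [0.487, 0.513, -0.486, 0.513]
ft_force: [0.4, 0.2, -0.0]
width: 95.0
```

```bash
cat > look.py <<'E'
import sys
from h import *; from station import r
def look(tag):
    s=r.state(); c=r.camera('wrist'); W=cloud(c,s)
    cv2.imwrite(f'pics/{tag}.png',c['frame'][:,:,::-1]); np.savez(f'{tag}.npz',W=W,f=c['frame'])
    print('t',round(s['time_s'],2),'tcp',np.round(s['ee_pos'],1),'yaw',round(tyaw(s),2),'w',round(s['width'],1),'F',np.round(s['ft_force'],1),'j6',round(s['joint_positions'][5],2),'xaxis',np.round(R.from_quat(s['tcp_rot']).as_matrix()[:,0],3))
    return s,c,W
if __name__=='__main__': look(sys.argv[1])
E
python3 look.py w1
```

```text
t 3.58 tcp [451.2  68.4 300.8] yaw 3.06 w 95.0 F [ 0.4  0.2 -0. ] j6 -0.05 xaxis [ 0.001  0.    -1.   ]
```

View pics/w1.png

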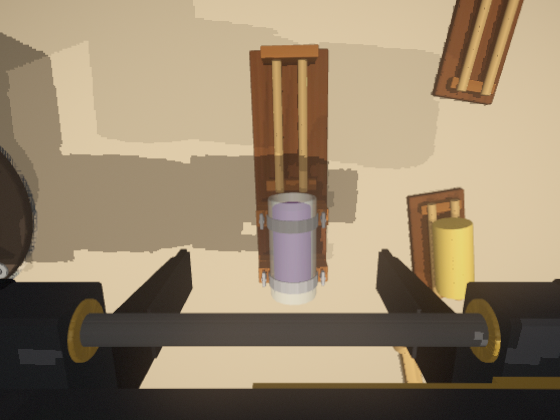

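The wrist view shows the whole bench: tube at ~(293,250) px, rails up to the stop board at (290,52), the full stand at right. I'll fit the bench pose.

```bash
cat > fit.py <<'E'
from h import *
np.set_printoptions(precision=2,suppress=True)
def reg(W,x0,x1,y0,y1,z0,z1):
    W=W.reshape(-1,3); W=W[np.isfinite(W[:,2])]
    return W[(W[:,0]>x0)&(W[:,0]<x1)&(W[:,1]>y0)&(W[:,1]<y1)&(W[:,2]>z0)&(W[:,2]<z1)]
def rect(b):
    rc=cv2.minAreaRect(b[:,:2].astype(np.float32)); return np.array(rc[0]),np.array(rc[1]),round(rc[2],2),len(b)
E
python3 - <<'E'
from fit import *
W=np.load('w1.npz')['W']
print('table z',np.median(reg(W,300,700,-100,300,-10,8)[:,2]))
print('base all',rect(reg(W,380,560,-90,260,9,60)))
print('base',rect(reg(W,380,560,-90,260,11,20)))
b=reg(W,380,560,-90,260,11,20);print(b[:,2].mean())
# rails
for y0 in range(60,210,20):
    b=reg(W,400,540,y0,y0+20,38,48)
    if len(b)>5:
        x=b[:,0]; m=x.mean(); print(y0,len(b),'L',x[x<m].mean(),'R',x[x>m].mean(),'mid',(x[x<m].mean()+x[x>m].mean())/2,'zmax',np.percentile(b[:,2],95))
# tube / log top ridge
for y0 in range(-65,70,10):
    b=reg(W,400,540,y0,y0+10,60,120)
    if len(b)>5:
        k=b[b[:,2]>np.percentile(b[:,2],90)]; print(y0,len(b),'zmax',np.percentile(b[:,2],[50,97]),'x rng',np.percentile(b[:,0],[2,50,98]))
E
```

```text
table z -0.7207911166276517
base all (array([459.07,  79.68]), array([ 89.99, 267.62]), 4.35, 13086)
base (array([458.79,  83.36]), array([ 89.99, 260.24]), 4.35, 8296)
15.194300854281797
60 274 L 445.80958978056975 R 473.49914151718446 mid 459.6543656488771 zmax 43.400507667716376
80 282 L 444.2370976944266 R 472.2108495391732 mid 458.22397361679987 zmax 43.58628034703355
100 308 L 442.7127117494338 R 470.4365484592303 mid 456.5746301043321 zmax 43.3413931504894
120 321 L 441.11369666509916 R 468.8334052462055 mid 454.9735509556523 zmax 43.5208701346678
140 338 L 439.7589327290139 R 467.5527369697179 mid 453.6558348493659 zmax 43.40931543495448
160 345 L 438.20231149900053 R 466.09221962675855 mid 452.1472655628795 zmax 43.400013158133035
180 389 L 436.8237285943696 R 464.05647039906813 mid 450.44009949671886 zmax 44.21588110362486
200 17 L 466.75398588555294 R 475.0486076456849 mid 470.9012967656189 zmax 45.39784711284477
-65 345 zmax [87.24 90.98] x rng [444.65 468.12 494.58]
-55 368 zmax [87.5 92.6] x rng [432.42 466.31 503.16]
-45 500 zmax [87.07 92.67] x rng [432.96 467.8  503.65]
-35 394 zmax [86.38 90.93] x rng [441.92 468.56 502.15]
-25 378 zmax [87.34 91.24] x rng [440.6  466.15 491.96]
-15 390 zmax [87.29 90.95] x rng [440.01 465.22 490.8 ]
-5 389 zmax [87.23 91.31] x rng [439.37 464.28 490.24]
5 405 zmax [87.21 90.75] x rng [439.15 463.92 489.91]
15 416 zmax [87.71 92.27] x rng [427.84 461.17 495.07]
25 554 zmax [87.48 92.91] x rng [427.13 461.58 498.67]
35 467 zmax [87.02 91.1 ] x rng [436.78 463.99 497.17]
45 421 zmax [87.12 91.05] x rng [435.38 462.24 486.57]
55 19 zmax [71.93 83.32] x rng [476.9  484.47 487.4 ]
```

Request:
{"fn": "carry_out", "kwargs": {
  "dp": [
    [25, -30, 0],
    [50, -60, 0],
    [75, -95, 0],
    [100, -130, 0],
    [125, -160, 0],
    [150, -190, 0],
    [175, -220, -20],
    [200, -250, -40]
  ],
  "yaw": [2, 4, 6, 8, 10, 12, 13.4, 13.4],
  "claw": [1, 1, 1, 1, 1, 1, 1, 1]
}}

```text
time_s: 4.3
ee_pos: [649.0, -178.4, 262.9]
tcp_rot: [0.423, 0.566, -0.423, 0.567]
ft_force: [0.2, 0.7, 0.9]
width: 94.7
```

Request:
{"fn": "carry_out", "kwargs": {
  "dp": [
    [10, -30, -10],
    [15, -60, -20],
    [15, -65, -20],
    [15, -65, -20],
    [15, -65, -20],
    [15, -65, -20],
    [15, -65, -20],
    [15, -65, -20]
  ],
  "yaw": [0, 0, 0, 0, 0, 0, 0, 0],
  "claw": [1, 0.8, 0.6, 0.6, 0.6, 0.6, 0.6, 0.6]
}}

```text
time_s: 4.97
ee_pos: [662.9, -240.4, 243.6]
tcp_rot: [0.423, 0.566, -0.423, 0.567]
ft_force: [0.5, 0.6, 0.8]
width: 58.2
```

```bash
python3 look.py w2; python3 - <<'E'
from fit import *
W=np.load('w2.npz')['W']
print('table z',np.median(reg(W,500,800,-400,0,-10,8)[:,2]))
b=reg(W,600,740,-370,-120,4,60); print(rect(b))
print('z',np.percentile(b[:,2],[5,50,95]))
b=reg(W,600,740,-370,-120,26,34); b=b[(b[:,1]>-300)&(b[:,1]<-170)]; print('shaft',rect(b),b[:,2].mean())
p=np.polyfit(b[:,1],b[:,0],1); print(p,np.degrees(np.arctan(-p[0]))+90)
E
```

```text
t 4.97 tcp [ 662.9 -240.4  243.6] yaw 16.54 w 58.2 F [0.5 0.6 0.8] j6 -0.73 xaxis [ 0.001 -0.    -1.   ]
table z -0.745865890653846
(array([ 662.03, -245.49]), array([ 39.98, 198.47]), 16.35, 4705)
z [28.19 30.44 39.4 ]
shaft (array([ 658.93, -235.11]), array([ 21.94, 141.64]), 16.34, 2711) 30.097212015724413
[ -0.29 589.79] 106.38850756225159
```

View pics/w2.png

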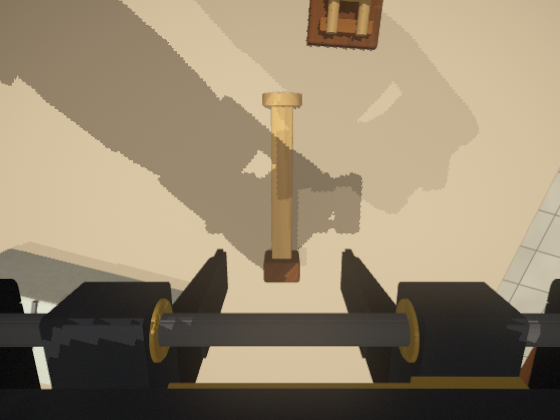

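Pusher at (662,-245.5), heading 106.4°, head at px (282,100), shaft top 30 mm as expected. Moving to grasp 50 mm behind its centre.

Request:
{"fn": "carry_out", "kwargs": {
  "dp": [
    [5, -20, -30],
    [10, -40, -70],
    [13, -53, -105],
    [13, -53, -140],
    [13, -53, -165],
    [13, -53, -185],
    [13, -53, -195],
    [13, -53, -195]
  ],
  "yaw": [0, 0, 0, 0, 0, 0, 0, 0],
  "claw": [0.6, 0.6, 0.6, 0.6, 0.6, 0.6, 0.6, 0.6]
}}

```text
time_s: 5.68
ee_pos: [675.0, -293.7, 45.6]
tcp_rot: [0.423, 0.568, -0.423, 0.565]
ft_force: [-0.0, -0.2, 1.1]
width: 57.3
```

```bash
python3 look.py w3; python3 - <<'E'
from fit import *
W=np.load('w3.npz')['W']
b=reg(W,600,740,-300,-120,26,34);b=b[b[:,1]<-180]
if len(b)>20: print('shaft',rect(b),b[:,2].mean())
E
```

```text
t 5.68 tcp [ 675.  -293.7   45.6] yaw 16.49 w 57.3 F [-0.  -0.2  1.1] j6 -0.79 xaxis [-0.003  0.002 -1.   ]
shaft (array([ 668.1, -239.4]), array([ 63.51, 124.01]), 4.61, 12153) 30.19987801344573
```

View pics/w3.png

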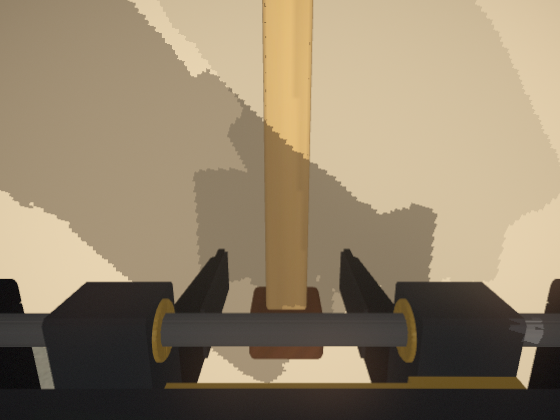

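The shaft (px 265–310) is centred between the fingertips (228 and 341). Descend and close.

Request:
{"fn": "carry_out", "kwargs": {
  "dp": [
    [1, 0, -15],
    [1, 0, -25],
    [1, 0, -30],
    [1, 0, -30],
    [1, 0, -30],
    [1, 0, -30],
    [1, 0, -30],
    [1, 0, -30]
  ],
  "yaw": [0, 0, 0, 0, 0, 0, 0, 0],
  "claw": [0.6, 0.6, 0.6, 0.45, 0.3, 0.15, 0.0, 0.0]
}}

```text
time_s: 6.4
ee_pos: [677.0, -294.7, 18.2]
tcp_rot: [0.423, 0.566, -0.423, 0.567]
ft_force: [0.2, 0.2, -0.5]
width: 29.0
```

Request:
{"fn": "carry_out", "kwargs": {
  "dp": [
    [0, 0, 0],
    [0, 0, 0],
    [0, 0, 0],
    [0, 0, 3],
    [0, 0, 10],
    [0, 0, 25],
    [0, 0, 45],
    [0, 0, 60]
  ],
  "yaw": [0, 0, 0, 0, 0, 0, 0, 0],
  "claw": [0, 0, 0, 0, 0, 0, 0, 0]
}}

```text
time_s: 7.07
ee_pos: [677.1, -294.7, 80.2]
tcp_rot: [0.423, 0.566, -0.423, 0.567]
ft_force: [0.5, 0.3, -0.4]
width: 21.6
```

```bash
python3 look.py w4
```

```text
t 7.07 tcp [ 677.1 -294.7   80.2] yaw 16.46 w 21.6 F [ 0.5  0.3 -0.4] j6 -0.79 xaxis [ 0.001 -0.001 -1.   ]
```

View pics/w4.png

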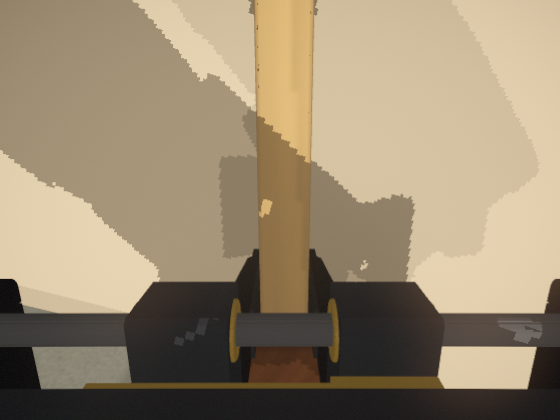

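```bash
cat > shaft.py <<'E'
import sys
from fit import *; from look import look
s,c,W=look(sys.argv[1])
Rm=R.from_quat(s['tcp_rot']).as_matrix(); T=(W-np.array(s['ee_pos']))@Rm  # tool coords
b=T[:270,245:325].reshape(-1,3); b=b[np.isfinite(b[:,0])]
b=b[(np.abs(b[:,1])<16)&(b[:,0]>-40)&(b[:,0]<10)]
f=-b[:,2]  # forward
print('n',len(b),'fwd range',f.min(),f.max())
top=b[np.abs(b[:,1])<8]; pz=np.polyfit(-top[:,2],top[:,0],1); print('top tool-x vs fwd',pz,'pitch deg (+=head down)',np.degrees(pz[0]))
for f0 in range(20,120,15):
    k=b[(f>f0)&(f<f0+15)]
    if len(k)>30: print(f0,'y lo/hi',np.percentile(k[:,1],[1,99]),'mid',np.percentile(k[:,1],[1,99]).mean(),'x med',np.median(k[:,0]))
E
python3 shaft.py w5
```

```text
t 7.12 tcp [ 678.3 -295.3   83.5] yaw 16.47 w 21.8 F [ 2.3 -0.5  1.4] j6 -0.79 xaxis [ 0.01 -0.   -1.  ]
n 15147 fwd range 9.35234401647315 116.37565001862617
top tool-x vs fwd [ -0.   -12.21] pitch deg (+=head down) -0.03596748435560195
20 y lo/hi [-10.85  10.47] mid -0.18910782758816946 x med -12.174826254440626
35 y lo/hi [-10.86  10.44] mid -0.20664154961556935 x med -12.168593916203628
50 y lo/hi [-10.99  10.52] mid -0.233375748320797 x med -12.170433344717019
65 y lo/hi [-11.03  10.51] mid -0.2587348781113059 x med -12.161916071807997
80 y lo/hi [-10.92  10.46] mid -0.22963983704211 x med -12.206912124644557
95 y lo/hi [-10.97  10.47] mid -0.24858046127550182 x med -12.225017970081106
110 y lo/hi [-10.96  10.47] mid -0.24551321192727826 x med -12.161718270343723
```

Request:
{"fn": "carry_out", "kwargs": {
  "dp": [
    [-15, 3, 0],
    [-40, 8, 0],
    [-70, 16, 0],
    [-100, 25, 0],
    [-130, 33, 0],
    [-160, 41, 0],
    [-183, 47, -5],
    [-193, 50, -10]
  ],
  "yaw": [-1, -3, -5, -7, -9, -11, -12, -12.15],
  "claw": [0, 0, 0, 0, 0, 0, 0, 0]
}}

```text
time_s: 7.83
ee_pos: [480.9, -243.4, 67.8]
tcp_rot: [0.481, 0.519, -0.481, 0.518]
ft_force: [0.2, -0.1, -0.5]
width: 22.1
```

Request:
{"fn": "carry_out", "kwargs": {
  "dp": [
    [0, 0, 0],
    [0, 0, 0],
    [0, 0, 0],
    [0, 0, 0],
    [0, 0, 0],
    [0, 0, 0],
    [0, 0, 0],
    [0, 0, 0]
  ],
  "yaw": [0, 0, 0, 0, 0, 0, 0, 0],
  "claw": [0, 0, 0, 0, 0, 0, 0, 0]
}}

```text
time_s: 8.5
ee_pos: [483.9, -244.6, 67.6]
tcp_rot: [0.481, 0.518, -0.481, 0.519]
ft_force: [0.1, 0.7, -0.9]
width: 21.4
```

```bash
python3 shaft.py w6; python3 - <<'E'
from fit import *
W=np.load('w6.npz')['W']
b=reg(W,400,560,-90,60,60,120); print(len(b)); 
b=reg(W,400,560,-120,60,8,20); print(len(b), b.min(0) if len(b) else 0)
from station import r
for n in ['scene','side']:
    c=r.camera(n); i=c['frame'][:,:,::-1]
    if n=='scene': i=i[150:270,200:400]
    else: i=i[130:290,210:370]
    cv2.imwrite(f'pics/{n}6.png',cv2.resize(i,None,fx=4 if n=='scene' else 3.7,fy=4 if n=='scene' else 3.7,interpolation=cv2.INTER_CUBIC))
E
```

```text
t 8.5 tcp [ 483.9 -244.6   67.6] yaw 4.32 w 21.4 F [ 0.1  0.7 -0.9] j6 -0.67 xaxis [ 0. -0. -1.]
n 15152 fwd range 9.330468112003878 116.29599428815726
top tool-x vs fwd [ -0.   -12.25] pitch deg (+=head down) -0.038948322717109365
20 y lo/hi [-10.92  10.54] mid -0.19309780951818567 x med -12.225555080888242
35 y lo/hi [-10.75  10.57] mid -0.09156353906965009 x med -12.217752745007894
50 y lo/hi [-10.87  10.65] mid -0.11084214190214947 x med -12.206282761900653
65 y lo/hi [-10.94  10.6 ] mid -0.16949601291469474 x med -12.185432434247591
80 y lo/hi [-10.88  10.52] mid -0.17865194998926714 x med -12.228512146567605
95 y lo/hi [-10.89  10.55] mid -0.1690805924087364 x med -12.257133664787547
110 y lo/hi [-10.83  10.55] mid -0.1420760130638845 x med -12.236313645162554
0
0 0
```

View pics/w6.png

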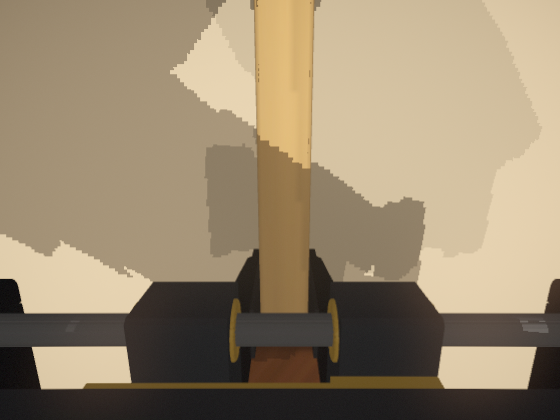

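View pics/scene6.png

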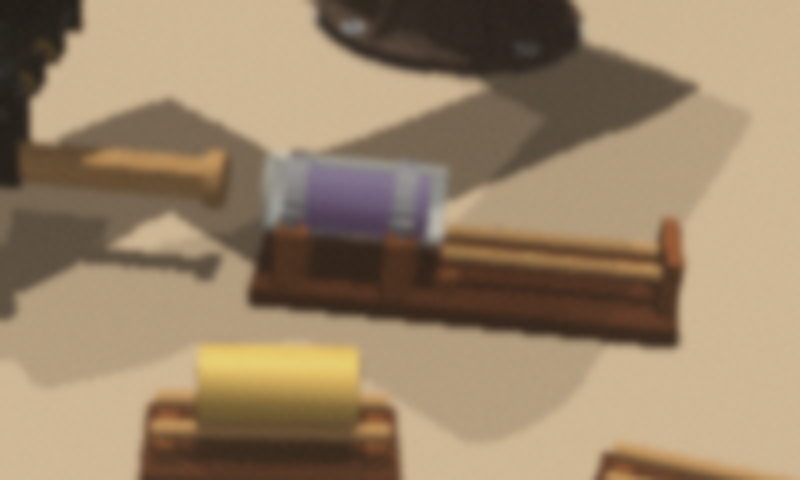

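View pics/side6.png

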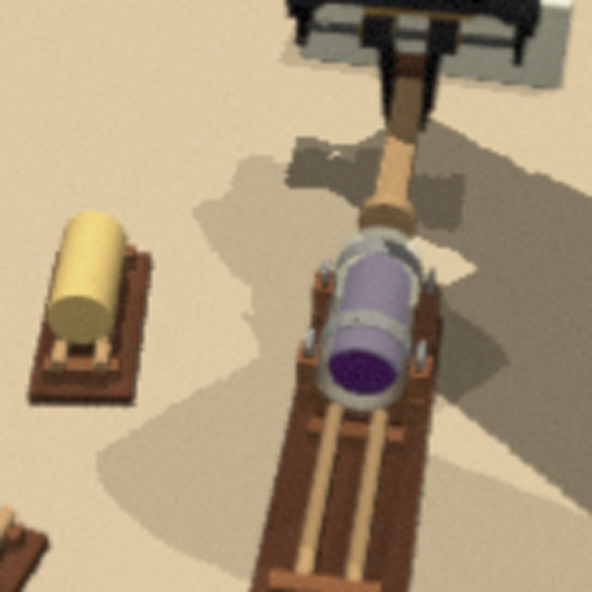

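Request:
{"fn": "carry_out", "kwargs": {
  "dp": [
    [-0.3, 0, -2],
    [-0.3, 0, -4],
    [-0.3, 0, -5.3],
    [-0.3, 0, -5.3],
    [-0.3, 0, -5.3],
    [-0.3, 5, -5.3],
    [-0.7, 10, -5.3],
    [-0.7, 10, -5.3]
  ],
  "yaw": [0, 0, 0, 0, 0, 0, 0, 0],
  "claw": [0, 0, 0, 0, 0, 0, 0, 0]
}}

```text
time_s: 9.32
ee_pos: [482.8, -233.5, 62.4]
tcp_rot: [0.481, 0.519, -0.481, 0.518]
ft_force: [-0.3, -0.4, -0.8]
width: 21.7
```

```bash
python3 - <<'E'
from fit import *; from station import r
s=r.state(); print(np.round(s['ee_pos'],2),tyaw(s),np.array(s['ft_force']))
for n in ['scene','side']:
    c=r.camera(n); W=cloud(c)
    sh=reg(W,440,520,-210,-112,60,100); hd=reg(W,440,530,-112,-78,30,100)
    print(n,'shaft',len(sh),np.percentile(sh[:,2],[50,95,99]),'head',len(hd),hd.min(0),hd.max(0),'z99',np.percentile(hd[:,2],[95,99]))
    for a,b in [(-62,-50),(-10,20)]:
        t=reg(W,430,510,a,b,70,100); print('tube',a,len(t),np.percentile(t[:,2],[90,95,99]), 'ridge x', np.median(t[t[:,2]>np.percentile(t[:,2],85)][:,0]))
    print('head ridge x',np.median(hd[hd[:,2]>np.percentile(hd[:,2],85)][:,0]))
E
```

```text
[ 482.83 -233.53   62.38] 4.345287641086048 [-0.33 -0.42 -0.78]
scene shaft 322 [73.77 77.55 78.13] head 159 [ 457.22 -111.83   49.66] [494.47 -79.82  85.98] z99 [84.4  85.64]
tube -62 59 [91.68 92.36 92.74] ridge x 472.16678069486716
tube -10 155 [91.65 92.49 93.02] ridge x 468.86656448258685
head ridge x 476.853426801966
side shaft 184 [76.16 77.9  78.55] head 83 [ 452.05 -111.71   65.45] [491.14 -79.73  86.93] z99 [85.42 86.07]
tube -62 52 [92.05 92.88 93.75] ridge x 468.91992565260955
tube -10 175 [92.38 92.96 93.85] ridge x 463.8739521800834
head ridge x 471.85321703520447
```

Request:
{"fn": "carry_out", "kwargs": {
  "dp": [
    [-0.5, 0, -0.6],
    [-0.9, 5, -0.6],
    [-1.3, 10, -0.6],
    [-1.6, 15, -0.6],
    [-2.0, 20, -0.6],
    [-2.4, 25, -0.6],
    [-2.8, 30, -0.6],
    [-2.8, 30, -0.6]
  ],
  "yaw": [0, 0, 0, 0, 0, 0, 0, 0],
  "claw": [0, 0, 0, 0, 0, 0, 0, 0]
}}

```text
time_s: 10.08
ee_pos: [480.1, -203.5, 61.8]
tcp_rot: [0.481, 0.519, -0.481, 0.518]
ft_force: [0.2, -0.1, -2.4]
width: 21.8
```

```bash
python3 shaft.py w7|grep -v lo/hi; python3 - <<'E'
from fit import *; from station import r
for n in ['scene','side']:
    c=r.camera(n); i=c['frame'][:,:,::-1]
    i=i[150:270,200:400] if n=='scene' else i[130:290,210:370]
    cv2.imwrite(f'pics/{n}7.png',cv2.resize(i,None,fx=3.7,fy=3.7,interpolation=cv2.INTER_CUBIC))
E
```

```text
t 10.08 tcp [ 480.1 -203.5   61.8] yaw 4.35 w 21.8 F [ 0.2 -0.1 -2.4] j6 -0.6 xaxis [-0.  0. -1.]
n 15146 fwd range 9.267595973390222 116.53796505084428
top tool-x vs fwd [ -0.   -12.25] pitch deg (+=head down) -0.04615400178717081
```

View pics/scene7.png

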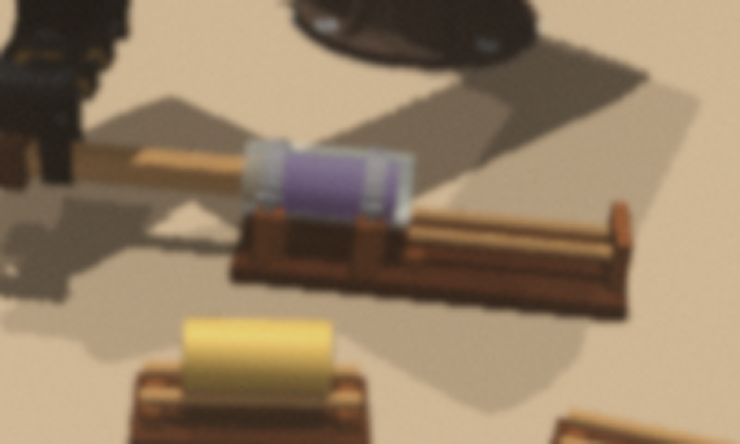

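View pics/w7.png

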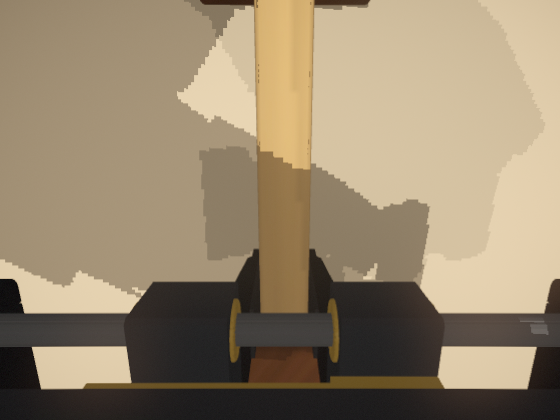

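View pics/side7.png

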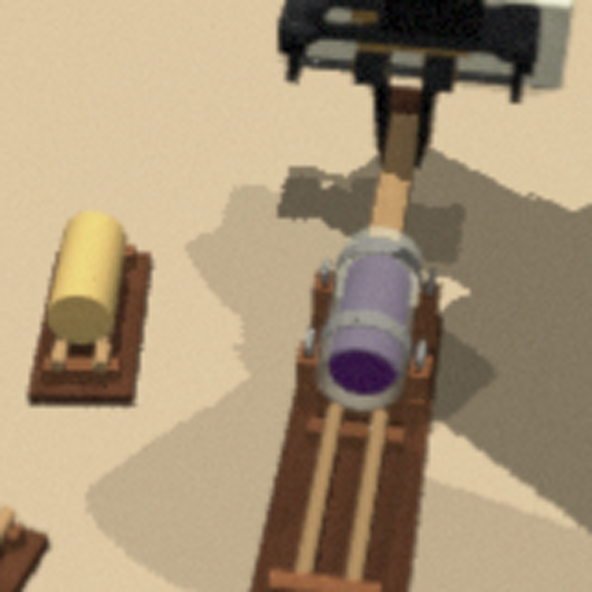

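Head is in the tube and centred on the base (base edge px 201–368, shaft 255–314). Pushing.

Request:
{"fn": "carry_out", "kwargs": {
  "dp": [
    [-0.4, 5, 0],
    [-0.9, 12, 0],
    [-1.5, 20, 0],
    [-2.1, 28, 0],
    [-2.7, 36, 0],
    [-3.3, 44, 0],
    [-3.9, 52, 0],
    [-4.5, 60, 0]
  ],
  "yaw": [0, 0, 0, 0, 0, 0, 0, 0],
  "claw": [0, 0, 0, 0, 0, 0, 0, 0]
}}

```text
time_s: 10.9
ee_pos: [475.7, -143.6, 61.8]
tcp_rot: [0.481, 0.519, -0.481, 0.519]
ft_force: [0.1, -0.6, -1.4]
width: 21.7
```

```bash
python3 shaft.py w8|grep -v lo/hi
```

```text
t 10.9 tcp [ 475.7 -143.6   61.8] yaw 4.33 w 21.7 F [ 0.1 -0.6 -1.4] j6 -0.5 xaxis [ 0. -0. -1.]
n 17578 fwd range 9.211463645138357 112.60520069843713
top tool-x vs fwd [-0.25 -3.06] pitch deg (+=head down) -14.213346800679664
```

View pics/w8.png

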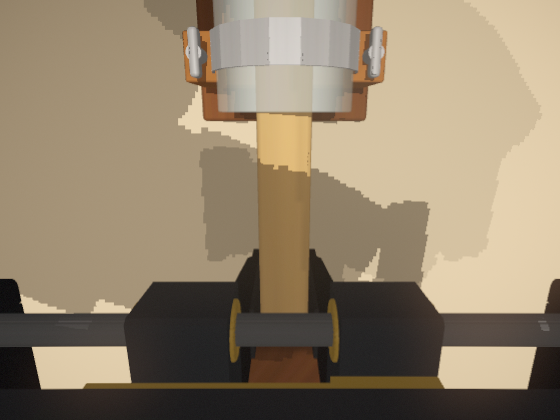

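Shaft is centred in the tube mouth (tube px 217–353, shaft 257–312). Continuing.

Request:
{"fn": "carry_out", "kwargs": {
  "dp": [
    [-0.4, 6, 0],
    [-1.1, 14, 0],
    [-1.7, 23, 0],
    [-2.4, 32, 0],
    [-3.0, 40, 0],
    [-3.5, 47, 0],
    [-3.8, 51, 0],
    [-3.9, 52, 0]
  ],
  "yaw": [0, 0, 0, 0, 0, 0, 0, 0],
  "claw": [0, 0, 0, 0, 0, 0, 0, 0]
}}

```text
time_s: 11.62
ee_pos: [471.8, -91.8, 61.8]
tcp_rot: [0.481, 0.519, -0.481, 0.519]
ft_force: [0.6, -0.5, -0.3]
width: 21.8
```

```bash
python3 shaft.py w9|grep -v lo/hi; python3 - <<'E'
from fit import *; from station import r
W=np.load('w9.npz')['W']
b=reg(W,430,510,-80,20,84,100); print('tube entry y',np.percentile(b[:,1],[0,1,3]))
for n in ['scene','side']:
    c=r.camera(n); i=c['frame'][:,:,::-1]
    i=i[150:270,200:400] if n=='scene' else i[130:290,210:370]
    cv2.imwrite(f'pics/{n}9.png',cv2.resize(i,None,fx=3.7,fy=3.7,interpolation=cv2.INTER_CUBIC))
E
```

```text
t 11.62 tcp [471.8 -91.8  61.8] yaw 4.36 w 21.8 F [ 0.6 -0.5 -0.3] j6 -0.41 xaxis [ 0.  0. -1.]
n 21254 fwd range 9.281674648027918 112.50330504400151
top tool-x vs fwd [ -0.06 -23.74] pitch deg (+=head down) -3.285126476725088
tube entry y [-79.99 -78.86 -63.79]
```

View pics/scene9.png

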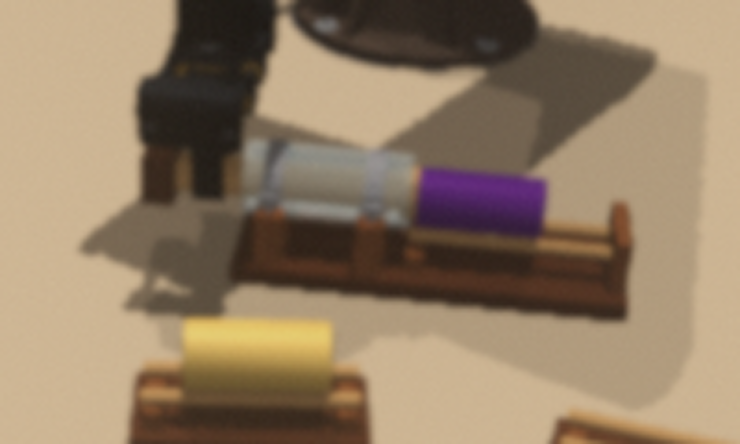

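View pics/w9.png

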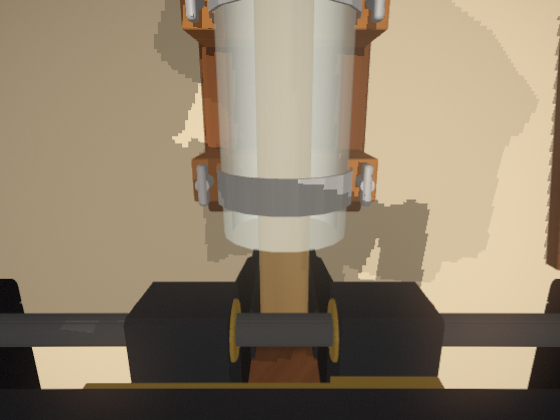

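View pics/side9.png

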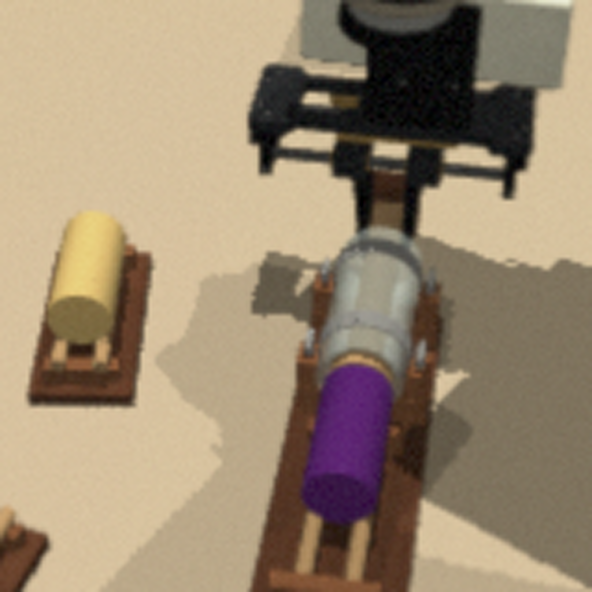

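The log is just out (head at the mouth); 8 mm more for margin, then withdraw.

Request:
{"fn": "carry_out", "kwargs": {
  "dp": [
    [-0.2, 3, 0],
    [-0.4, 6, 0],
    [-0.6, 8, 0],
    [-0.6, 8, 0],
    [-0.3, 4, 0],
    [0.5, -7, 0],
    [1.7, -22, 0],
    [3.2, -42, 0]
  ],
  "yaw": [0, 0, 0, 0, 0, 0, 0, 0],
  "claw": [0, 0, 0, 0, 0, 0, 0, 0]
}}

```text
time_s: 12.43
ee_pos: [475.0, -135.3, 61.8]
tcp_rot: [0.481, 0.519, -0.481, 0.519]
ft_force: [0.2, 0.3, -0.2]
width: 21.7
```

Request:
{"fn": "carry_out", "kwargs": {
  "dp": [
    [1.4, -18, 0],
    [2.9, -38, 0],
    [4.4, -58, 0],
    [5.9, -78, 0],
    [7.4, -98, 0],
    [8.9, -118, 0],
    [10.2, -135, 0],
    [11, -145, 0]
  ],
  "yaw": [0, 0, 0, 0, 0, 0, 0, 0],
  "claw": [0, 0, 0, 0, 0, 0, 0, 0]
}}

```text
time_s: 13.1
ee_pos: [486.0, -282.0, 61.7]
tcp_rot: [0.481, 0.518, -0.481, 0.518]
ft_force: [-0.1, -0.0, -1.2]
width: 22.1
```

```bash
python3 shaft.py w10|grep -v lo/hi; python3 - <<'E'
from fit import *; from station import r
for n in ['scene']:
    c=r.camera(n); i=c['frame'][:,:,::-1]
    cv2.imwrite(f'pics/{n}10.png',cv2.resize(i[140:300,80:440],(800,356),interpolation=cv2.INTER_CUBIC))
    W=cloud(c); f=c['frame'].astype(int); m=(f[:,:,2]>f[:,:,1]*1.6)&(f[:,:,0]>f[:,:,1]*1.3)&(W[:,:,2]>40)
    b=W[m]; b=reg(b,400,530,0,230,40,100); print('log',rect(b),b.min(0),b.max(0))
E
```

```text
t 13.1 tcp [ 486.  -282.    61.7] yaw 4.23 w 22.1 F [-0.1 -0.  -1.2] j6 -0.72 xaxis [ 0. -0. -1.]
n 15129 fwd range 9.46114280273851 116.31299206461482
top tool-x vs fwd [ -0.   -12.26] pitch deg (+=head down) -0.03276262246037381
log (array([468.69, 112.7 ]), array([29.16, 84.38]), 4.18, 463) [455.48  70.15  50.4 ] [486.12 155.32  85.9 ]
```

View pics/scene10.png

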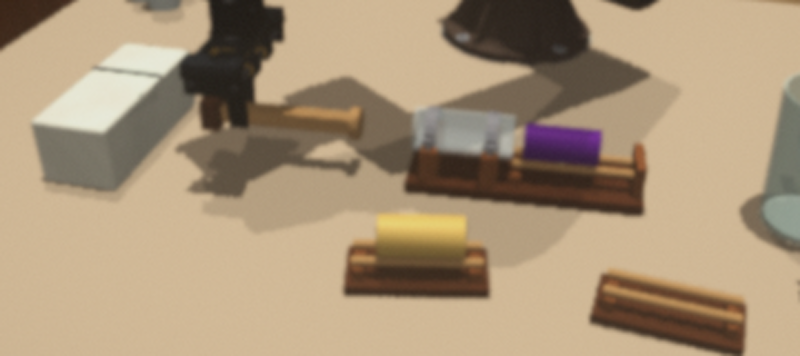

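Log lies free on the rails, with a gap to the tube. Now lay the pusher down on open table near (600,-280).

Request:
{"fn": "carry_out", "kwargs": {
  "dp": [
    [10, 0, 0],
    [30, 0, 0],
    [55, 0, 0],
    [80, 0, -5],
    [100, 0, -12],
    [112, 0, -20],
    [115, 0, -27],
    [115, 0, -32]
  ],
  "yaw": [0, 0, 0, 0, 0, 0, 0, 0],
  "claw": [0, 0, 0, 0, 0, 0, 0, 0]
}}

```text
time_s: 13.87
ee_pos: [601.6, -278.1, 28.7]
tcp_rot: [0.48, 0.519, -0.48, 0.519]
ft_force: [-0.9, 0.5, -0.2]
width: 22.1
```

Request:
{"fn": "carry_out", "kwargs": {
  "dp": [
    [0, 0, -2],
    [0, 0, -5],
    [0, 0, -8],
    [0, 0, -10],
    [0, 0, -11],
    [0, 0, -11.5],
    [0, 0, -11.8],
    [0, 0, -11.8]
  ],
  "yaw": [0, 0, 0, 0, 0, 0, 0, 0],
  "claw": [0, 0, 0, 0, 0, 0, 0, 0]
}}

```text
time_s: 14.53
ee_pos: [601.0, -279.6, 18.1]
tcp_rot: [0.481, 0.518, -0.481, 0.519]
ft_force: [-0.0, -0.7, -0.4]
width: 21.4
```

```bash
python3 shaft.py w11|grep -v lo/hi; python3 - <<'E'
from fit import *; from station import r
c=r.camera('scene'); W=cloud(c); b=reg(W,540,640,-350,-120,5,60); h=b[b[:,1]>-143]; print(rect(b),'head z',np.percentile(h[:,2],[1,99]))
E
```

```text
t 14.53 tcp [ 601.  -279.6   18.1] yaw 4.31 w 21.4 F [-0.  -0.7 -0.4] j6 -0.61 xaxis [ 0. -0. -1.]
n 15129 fwd range 9.43380027804301 116.20229570278363
top tool-x vs fwd [ -0.   -12.21] pitch deg (+=head down) -0.042868587240492674
(array([ 602.  , -226.78]), array([ 43.8 , 201.13]), 1.96, 967) head z [ 6.48 41.94]
```

Request:
{"fn": "carry_out", "kwargs": {
  "dp": [
    [0, 0, -0.3],
    [0, 0, -0.6],
    [0, 0, -0.6],
    [0, 0, -0.6],
    [0, 0, -0.6],
    [0, 0, -0.6],
    [0, 0, -0.6],
    [0, 0, -0.6]
  ],
  "yaw": [0, 0, 0, 0, 0, 0, 0, 0],
  "claw": [0, 0, 0.25, 0.3, 0.4, 0.5, 0.55, 0.55]
}}

```text
time_s: 15.3
ee_pos: [601.1, -279.5, 17.3]
tcp_rot: [0.481, 0.518, -0.481, 0.518]
ft_force: [0.3, -0.4, -0.7]
width: 49.3
```

Request:
{"fn": "carry_out", "kwargs": {
  "dp": [
    [0, 0, 10],
    [0, 0, 35],
    [0, 0, 70],
    [0, 5, 110],
    [0, 30, 150],
    [-10, 60, 190],
    [-30, 95, 210],
    [-50, 130, 210]
  ],
  "yaw": [0, 0, 0, 0, 0, 0, 0, 0],
  "claw": [0.55, 0.55, 0.55, 0.55, 0.7, 0.8, 0.9, 0.9]
}}

```text
time_s: 15.97
ee_pos: [558.3, -161.0, 229.5]
tcp_rot: [0.482, 0.516, -0.48, 0.52]
ft_force: [1.2, 0.0, 0.9]
width: 73.7
```

Request:
{"fn": "carry_out", "kwargs": {
  "dp": [
    [-10, 40, 0],
    [-20, 80, 10],
    [-35, 120, 20],
    [-50, 160, 20],
    [-65, 200, 20],
    [-80, 235, 20],
    [-90, 250, 20],
    [-90, 250, 20]
  ],
  "yaw": [0, 0, 0, 0, 0, 0, 0, 0],
  "claw": [0.9, 0.9, 0.9, 0.9, 0.9, 0.9, 0.9, 0.9]
}}

```text
time_s: 16.63
ee_pos: [465.4, 91.7, 246.1]
tcp_rot: [0.48, 0.519, -0.48, 0.519]
ft_force: [0.5, -0.8, -0.1]
width: 85.5
```

```bash
python3 look.py w12; python3 - <<'E'
from fit import *; from station import r
d=np.load('w12.npz');W=d['W'];f=d['f'].astype(int)
m=(f[:,:,2]>f[:,:,1]*1.5)&(f[:,:,0]>f[:,:,1]*1.2)
b=reg(W[m],380,560,0,230,40,100); print('log',rect(b),b.min(0),b.max(0),'ztop',np.percentile(b[:,2],95))
c=r.camera('scene'); cv2.imwrite('pics/scene12.png',cv2.resize(c['frame'][130:320,80:500,::-1],(800,362)))
W=cloud(c); b=reg(W,540,640,-360,-110,5,60); print('pusher',rect(b),np.percentile(b[:,2],[50,99]))
E
```

```text
t 16.63 tcp [465.4  91.7 246.1] yaw 4.51 w 85.5 F [ 0.5 -0.8 -0.1] j6 -0.02 xaxis [ 0.  0. -1.]
log (array([457.26, 104.88]), array([ 43.75, 102.06]), 4.21, 4444) [432.75  54.73  40.14] [481.56 156.9   84.22] ztop 82.68708340342992
pusher (array([ 599.15, -226.89]), array([ 43.14, 200.7 ]), 4.15, 1011) [29.58 41.98]
```

View pics/w12.png

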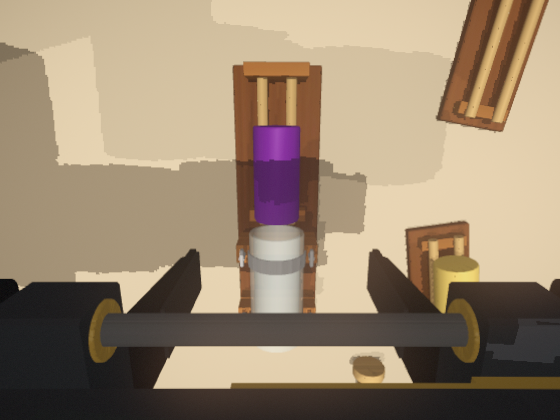

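View pics/scene12.png

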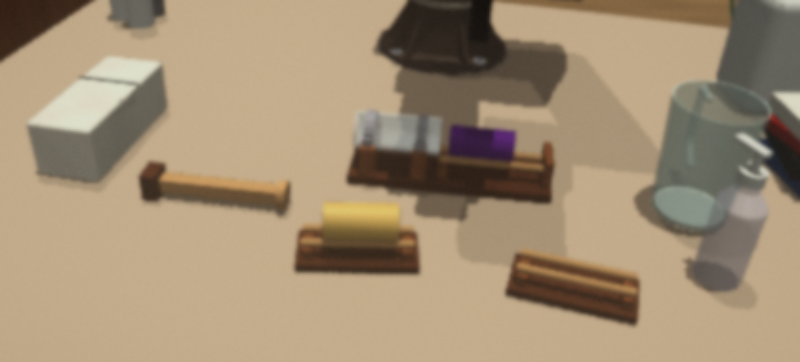

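Pusher lies flat; log (px 253–300 × 126–222) is fully out with a gap to the tube mouth. Descend to it.

Request:
{"fn": "carry_out", "kwargs": {
  "dp": [
    [-2, 5, -20],
    [-4.6, 11.5, -50],
    [-4.6, 11.5, -85],
    [-4.6, 11.5, -115],
    [-4.6, 11.5, -125],
    [-4.6, 11.5, -130],
    [-4.6, 11.5, -130],
    [-4.6, 11.5, -130]
  ],
  "yaw": [0, 0, 0, 0, 0, 0, 0, 0],
  "claw": [0.9, 0.85, 0.85, 0.85, 0.85, 0.85, 0.85, 0.85]
}}

```text
time_s: 17.4
ee_pos: [463.7, 99.8, 115.7]
tcp_rot: [0.481, 0.518, -0.481, 0.518]
ft_force: [0.9, -0.3, 0.4]
width: 80.8
```

```bash
python3 look.py w13; python3 - <<'E'
from fit import *
d=np.load('w13.npz');W=d['W'];f=d['f'].astype(int)
m=(f[:,:,2]>f[:,:,1]*1.5)&(f[:,:,0]>f[:,:,1]*1.2)
b=reg(W[m],380,560,0,230,50,100); print('log',rect(b),b.min(0),b.max(0),'ztop',np.percentile(b[:,2],95))
E
```

```text
t 17.4 tcp [463.7  99.8 115.7] yaw 4.26 w 80.8 F [ 0.9 -0.3  0.4] j6 -0.0 xaxis [ 0.001  0.    -1.   ]
log (array([456.86, 110.83]), array([43.9, 90.2]), 4.4, 10807) [432.3   64.73  50.16] [481.48 157.26  84.34] ztop 82.6016791996571
```

View pics/w13.png

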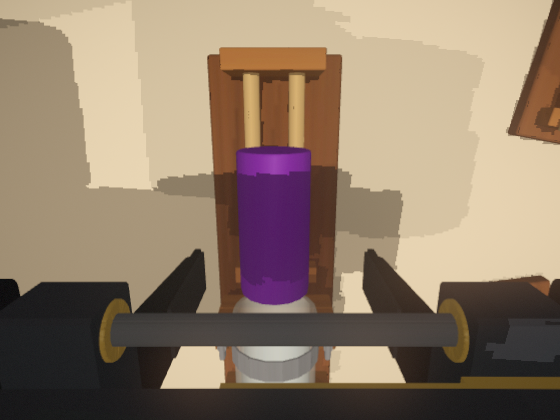

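Log centre measured at (456.9,110.8), 90.2 × 43.9 mm. Correct, descend, close.

Request:
{"fn": "carry_out", "kwargs": {
  "dp": [
    [-4, 6, 0],
    [-7, 11, -5],
    [-7, 11, -20],
    [-7, 11, -38],
    [-7, 11, -52],
    [-7, 11, -61],
    [-7, 11, -61.5],
    [-7, 11, -61.5]
  ],
  "yaw": [0, 0, 0, 0, 0, 0, 0, 0],
  "claw": [0.85, 0.85, 0.85, 0.85, 0.85, 0.85, 0.85, 0.7]
}}

```text
time_s: 18.12
ee_pos: [455.8, 111.6, 53.6]
tcp_rot: [0.481, 0.519, -0.481, 0.518]
ft_force: [-0.4, 0.4, -0.7]
width: 77.8
```

Request:
{"fn": "carry_out", "kwargs": {
  "dp": [
    [0, 0, 0],
    [0, 0, 0],
    [0, 0, 0],
    [0, 0, 0],
    [0, 0, 0],
    [0, 0, 0],
    [0, 0, 0],
    [0, 0, 0]
  ],
  "yaw": [0, 0, 0, 0, 0, 0, 0, 0],
  "claw": [0.6, 0.5, 0.45, 0.4, 0.35, 0.35, 0.35, 0.35]
}}

```text
time_s: 18.78
ee_pos: [456.8, 111.4, 54.0]
tcp_rot: [0.481, 0.518, -0.48, 0.519]
ft_force: [3.2, 0.3, 3.9]
width: 43.6
```

Request:
{"fn": "carry_out", "kwargs": {
  "dp": [
    [0, 0, 0],
    [0, 0, 0],
    [0, 0, 0],
    [0, 0, 0],
    [0, 0, 2],
    [0, 0, 8],
    [0, 0, 18],
    [0, 0, 30]
  ],
  "yaw": [0, 0, 0, 0, 0, 0, 0, 0],
  "claw": [0.35, 0.35, 0.35, 0.35, 0.35, 0.35, 0.35, 0.35]
}}

```text
time_s: 19.45
ee_pos: [454.7, 111.2, 83.5]
tcp_rot: [0.48, 0.519, -0.482, 0.518]
ft_force: [-0.0, 0.1, -1.6]
width: 43.3
```

```bash
python3 look.py w14; python3 - <<'E'
from fit import *
d=np.load('w14.npz');W=d['W'];f=d['f'].astype(int)
m=(f[:,:,2]>f[:,:,1]*1.5)&(f[:,:,0]>f[:,:,1]*1.2)
b=reg(W[m],380,560,0,230,50,140); print('log',rect(b),b.min(0),b.max(0),'ztop',np.percentile(b[:,2],95))
E
```

```text
t 19.45 tcp [454.7 111.2  83.5] yaw 4.31 w 43.3 F [-0.   0.1 -1.6] j6 0.02 xaxis [-0.003 -0.    -1.   ]
log (array([455.47, 111.61]), array([46.19, 88.79]), 3.87, 15451) [429.94  66.48  71.32] [478.39 157.05 113.9 ] ztop 112.05057275836516
```

View pics/w14.png

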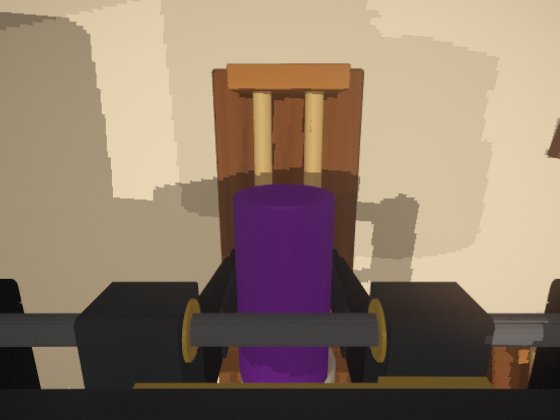

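Log is held (width 43.3) and lifted. Now view the empty stand.

Request:
{"fn": "carry_out", "kwargs": {
  "dp": [
    [5, 0, 25],
    [20, 0, 55],
    [45, 0, 85],
    [75, 5, 115],
    [105, 10, 140],
    [135, 15, 160],
    [165, 22, 170],
    [180, 25, 175]
  ],
  "yaw": [0, -1, -3, -5, -7, -9, -11, -12],
  "claw": [0.35, 0.35, 0.35, 0.35, 0.35, 0.35, 0.35, 0.35]
}}

```text
time_s: 20.17
ee_pos: [638.2, 136.8, 259.9]
tcp_rot: [0.533, 0.464, -0.532, 0.465]
ft_force: [-0.7, -0.4, -2.1]
width: 43.3
```

Request:
{"fn": "carry_out", "kwargs": {
  "dp": [
    [0, 0, 0],
    [0, 0, 0],
    [0, 0, 0],
    [0, 0, 0],
    [0, 0, 0],
    [0, 0, 0],
    [0, 0, 0],
    [0, 0, 0]
  ],
  "yaw": [0, 0, 0, 0, 0, 0, 0, 0],
  "claw": [0.35, 0.35, 0.35, 0.35, 0.35, 0.35, 0.35, 0.35]
}}

```text
time_s: 20.83
ee_pos: [635.7, 136.3, 258.8]
tcp_rot: [0.532, 0.465, -0.532, 0.465]
ft_force: [0.4, 0.3, -0.6]
width: 43.2
```

```bash
python3 look.py w15; python3 - <<'E'
from fit import *
W=np.load('w15.npz')['W']
print('table',np.median(reg(W,500,800,100,400,-8,6)[:,2]))
b=reg(W,590,760,150,340,7,60); print('stand',rect(b))
b=reg(W,590,760,150,340,32,60); print('rails',rect(b),np.percentile(b[:,2],[50,95]))
b=reg(W,590,760,150,340,7,16); print('foot',rect(b))
b=reg(W,540,760,320,480,30,220); print('pump',rect(b),b.min(0),b.max(0))
E
```

```text
t 20.83 tcp [635.7 136.3 258.8] yaw -7.68 w 43.2 F [ 0.4  0.3 -0.6] j6 0.24 xaxis [ 0. -0. -1.]
table -0.7214881526860495
stand (array([665.49, 243.47]), array([148.29,  70.18]), 84.01, 9894)
rails (array([665.17, 244.04]), array([134.9 ,  37.17]), 83.87, 2354) [33.7  35.22]
foot (array([665.49, 243.47]), array([148.29,  70.18]), 84.01, 6189)Traceback (most recent call last):
  File "<stdin>", line 7, in <module>
    return umr_minimum(a, axis, None, out, keepdims, initial, where)
ValueError: zero-size array to reduction operation minimum which has no identity
```

View pics/w15.png

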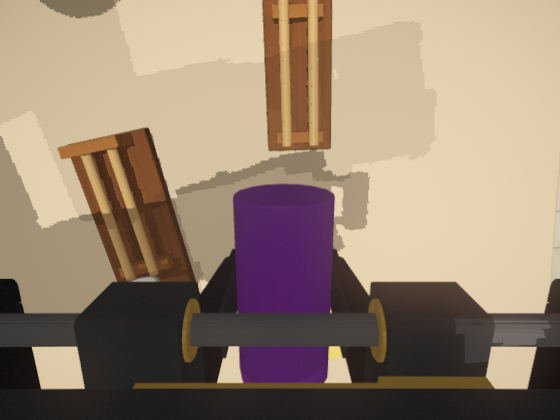

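Empty stand: centre (665.2,244.2), heading 84.0°, rails at px (270–330, 0–150), rail tops ≈35 mm – consistent across cameras.

Request:
{"fn": "carry_out", "kwargs": {
  "dp": [
    [5, 18, -10],
    [11, 40, -30],
    [18, 65, -55],
    [25, 90, -85],
    [29, 108, -115],
    [29.5, 108.5, -140],
    [29.5, 108.5, -158],
    [29.5, 108.5, -165]
  ],
  "yaw": [0.5, 1, 1.7, 1.7, 1.7, 1.7, 1.7, 1.7],
  "claw": [0.35, 0.35, 0.35, 0.35, 0.35, 0.35, 0.35, 0.35]
}}

```text
time_s: 21.55
ee_pos: [664.2, 245.0, 90.3]
tcp_rot: [-0.524, -0.474, 0.527, -0.473]
ft_force: [0.9, -0.1, -1.2]
width: 43.6
```

Request:
{"fn": "carry_out", "kwargs": {
  "dp": [
    [0, 0, -2],
    [0, 0, -5],
    [0, 0, -8],
    [0, 0, -10],
    [0, 0, -10],
    [0, 0, -10],
    [0, 0, -10],
    [0, 0, -10]
  ],
  "yaw": [0, 0, 0, 0, 0, 0, 0, 0],
  "claw": [0.35, 0.35, 0.35, 0.35, 0.35, 0.35, 0.35, 0.35]
}}

```text
time_s: 22.22
ee_pos: [665.6, 244.9, 84.1]
tcp_rot: [0.526, 0.473, -0.525, 0.473]
ft_force: [-0.3, -0.5, -2.1]
width: 43.2
```

```bash
python3 look.py w16; python3 - <<'E'
from fit import *; from station import r
W=np.load('w16.npz')['W']
# rails midline in front of log
for y0 in (290,297,304):
    b=reg(W,620,720,y0,y0+7,30,38)
    if len(b)>10:
        x=b[:,0]; m=(x.min()+x.max())/2; print(y0,len(b),(x[x<m].mean()+x[x>m].mean())/2)
d=np.load('w16.npz');f=d['f'].astype(int)
m=(f[:,:,2]>f[:,:,1]*1.5)&(f[:,:,0]>f[:,:,1]*1.2)
b=reg(W[m],600,730,200,310,50,140); print('log',rect(b))
c=r.camera('side'); cv2.imwrite('pics/side16.png',cv2.resize(c['frame'][160:400,120:400,::-1],(700,600)))
E
```

```text
t 22.22 tcp [665.6 244.9  84.1] yaw -5.99 w 43.2 F [-0.3 -0.5 -2.1] j6 0.36 xaxis [ 0.001  0.    -1.   ]
290 401 670.8247210306163
297 416 671.6801021155346
304 422 672.1278008984694
log (array([666.82, 245.33]), array([88.53, 46.04]), 84.68, 15383)
```

View pics/w16.png

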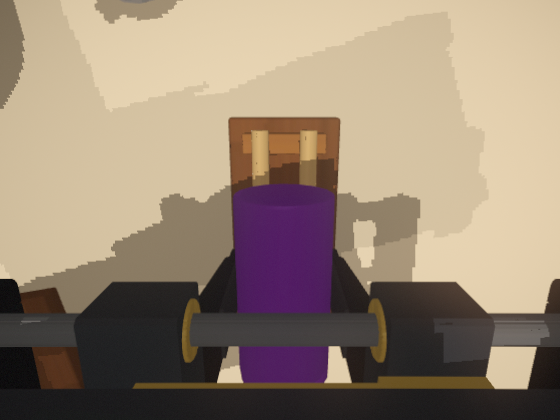

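View pics/side16.png

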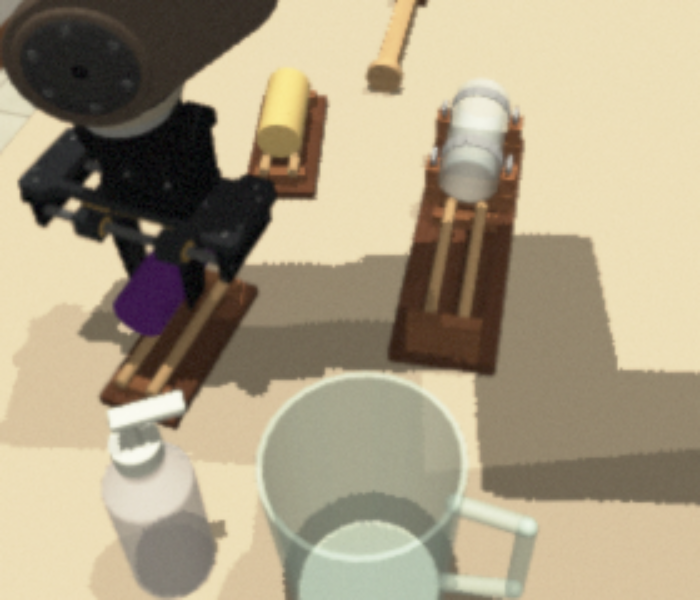

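Rail midline projects to x≈665.8 at the log centre versus TCP 665.6; in the wrist view the rails (260, 308 px) straddle the log. Lower.

Request:
{"fn": "carry_out", "kwargs": {
  "dp": [
    [0, 0, -6],
    [0, 0, -14],
    [0, 0, -22],
    [0, 0, -29],
    [0, 0, -33],
    [0, 0, -36],
    [0, 0, -37.5],
    [0, 0, -37.5]
  ],
  "yaw": [0, 0, 0, 0, 0, 0, 0, 0],
  "claw": [0.35, 0.35, 0.35, 0.35, 0.35, 0.35, 0.35, 0.35]
}}

```text
time_s: 22.98
ee_pos: [665.6, 244.8, 46.0]
tcp_rot: [0.525, 0.473, -0.525, 0.473]
ft_force: [-0.6, -0.1, -1.0]
width: 43.2
```

Request:
{"fn": "carry_out", "kwargs": {
  "dp": [
    [0, 0, -0.3],
    [0, 0, -0.6],
    [0, 0, -0.9],
    [0, 0, -0.9],
    [0, 0, -0.9],
    [0, 0, -0.9],
    [0, 0, -0.9],
    [0, 0, -0.9]
  ],
  "yaw": [0, 0, 0, 0, 0, 0, 0, 0],
  "claw": [0.35, 0.35, 0.35, 0.35, 0.35, 0.35, 0.35, 0.35]
}}

```text
time_s: 23.65
ee_pos: [665.7, 244.9, 45.7]
tcp_rot: [0.526, 0.473, -0.525, 0.473]
ft_force: [1.5, -1.1, 4.2]
width: 44.0
```

```bash
python3 look.py w17
```

```text
t 23.65 tcp [665.7 244.9  45.7] yaw -5.99 w 44.0 F [ 1.5 -1.1  4.2] j6 0.36 xaxis [ 0.001  0.    -1.   ]
```

Contact felt (Fz rose to +4 N at the expected height). Release slowly and lift clear.

Request:
{"fn": "carry_out", "kwargs": {
  "dp": [
    [0, 0, 0],
    [0, 0, 0],
    [0, 0, 0],
    [0, 0, 0],
    [0, 0, 0],
    [0, 0, 0],
    [0, 0, 0],
    [0, 0, 0]
  ],
  "yaw": [0, 0, 0, 0, 0, 0, 0, 0],
  "claw": [0.47, 0.48, 0.5, 0.55, 0.6, 0.65, 0.7, 0.75]
}}

```text
time_s: 24.37
ee_pos: [665.4, 244.8, 45.2]
tcp_rot: [-0.525, -0.473, 0.525, -0.473]
ft_force: [0.0, -0.3, 0.4]
width: 68.0
```

Request:
{"fn": "carry_out", "kwargs": {
  "dp": [
    [0, 0, 5],
    [0, 0, 20],
    [0, 0, 50],
    [0, 0, 85],
    [0, 0, 120],
    [0, 0, 155],
    [0, -10, 190],
    [0, -30, 215]
  ],
  "yaw": [0, 0, 0, 0, 0, 0, 0, 0],
  "claw": [0.75, 0.75, 0.75, 0.75, 0.75, 0.75, 0.75, 0.75]
}}

```text
time_s: 25.03
ee_pos: [665.4, 216.2, 264.2]
tcp_rot: [0.526, 0.473, -0.524, 0.474]
ft_force: [0.6, 0.1, -0.9]
width: 71.4
```

Request:
{"fn": "carry_out", "kwargs": {
  "dp": [
    [0, -20, 5],
    [0, -45, 5],
    [0, -70, 5],
    [0, -80, 5],
    [0, -80, 5],
    [0, -80, 5],
    [0, -80, 5],
    [0, -80, 5]
  ],
  "yaw": [0, 0, 0, 0, 0, 0, 0, 0],
  "claw": [0.75, 0.75, 0.75, 0.75, 0.75, 0.75, 0.75, 0.75]
}}

```text
time_s: 25.7
ee_pos: [665.4, 136.1, 265.1]
tcp_rot: [0.525, 0.474, -0.525, 0.473]
ft_force: [-0.1, 0.7, 0.0]
width: 71.3
```

```bash
python3 look.py w18; python3 - <<'E'
from fit import *; from station import r
d=np.load('w18.npz');W=d['W'];f=d['f'].astype(int)
m=(f[:,:,2]>f[:,:,1]*1.5)&(f[:,:,0]>f[:,:,1]*1.2)
b=reg(W[m],600,740,150,340,40,140); print('log',rect(b),'ztop',np.percentile(b[:,2],[95,99]))
c=r.camera('scene'); cv2.imwrite('pics/scene18.png',cv2.resize(c['frame'][130:320,80:500,::-1],(800,362)))
W=cloud(c); b=reg(W,540,640,-360,-110,5,60); print('pusher',rect(b)); b=reg(W,600,730,-120,80,45,90); print('old_log',rect(b))
c=r.camera('side'); cv2.imwrite('pics/side18.png',c['frame'][:,:,::-1])
E
```

```text
t 25.7 tcp [665.4 136.1 265.1] yaw -5.92 w 71.3 F [-0.1  0.7  0. ] j6 0.21 xaxis [-0.  0. -1.]
log (array([665.88, 244.18]), array([89.49, 43.31]), 84.04, 4694) ztop [74.4  75.08]
pusher (array([ 581.19, -228.22]), array([ 77.96, 200.8 ]), 4.59, 1014)
old_log (array([668.05, -10.09]), array([37.21, 87.98]), 15.0, 724)
```

View pics/w18.png

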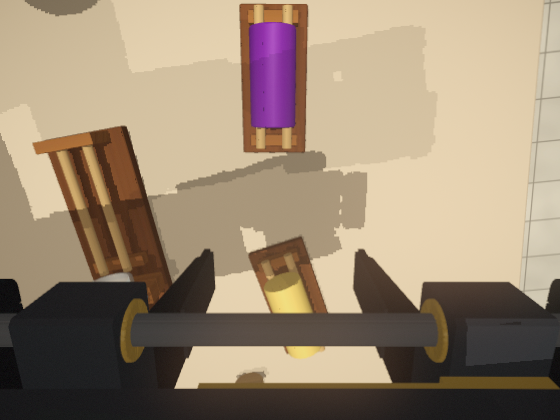

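View pics/scene18.png

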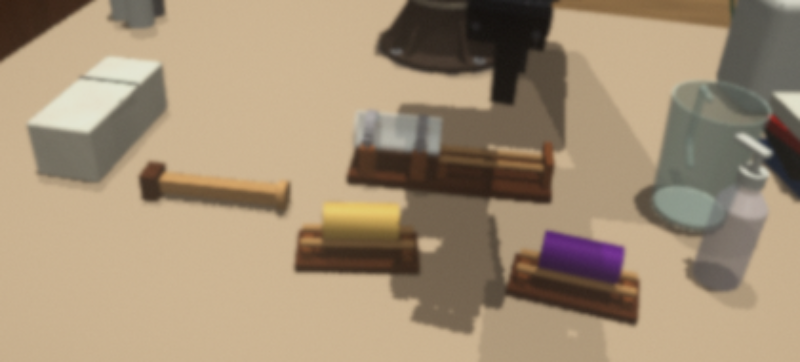

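View pics/side18.png

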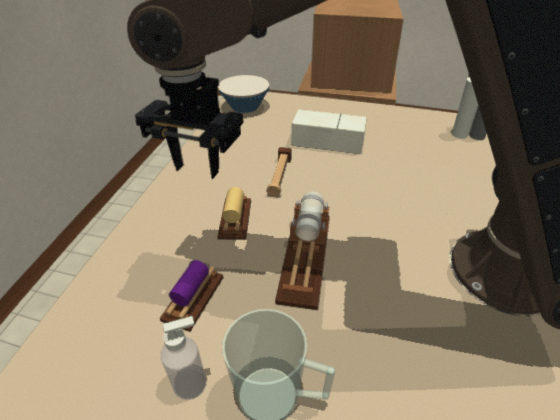

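The purple log lies centred on the empty stand's rails (px 250–297 × 22–128 in the wrist view). The pusher is flat, and the other things show unmoved. Handing in.

```bash
python3 -c "
from station import r
print(r.sign_off())"
```

```text
the job is handed in; nothing more can be done
None
```

The job is done and handed in at about 26 s of the 72 s allowed. I pushed the purple log through the tube until it lay free on the rails, with a clear gap to the tube mouth. Then I laid the pusher flat on open table and set the log lengthwise on the empty curing stand.

**Log:** The last wrist view puts its centre at (665.9, 244.2) mm, heading 84.0°, with its top at about 75 mm. The stand measured (665.2, 244.0) mm, heading 83.9°, and a log resting there should have its top at 75 mm.

**Pusher:** Right after release it measured flat, with its shaft top near 30 mm and its block top near 42 mm. One check disagreed at the end: its last outline came out 78 mm wide instead of 43 mm. I put that down to a stray depth point, because the final pictures show the pusher lying as before; I did not measure it again.

**Other things and forces:** The yellow log, jug, pump and towels look unmoved in the last pictures. The highest tool force reported was about 5 N, and the gripper was clear of everything at hand-in.

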